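Load a reagent pack on the reader and start the read

ROBOT

A 6-joint arm with a two-finger parallel gripper is mounted at the origin on the work surface. World frame = base frame: x ahead of the robot, y to its left, z up, the work surface at z = 0. Lengths are in m, angles in rad, forces in N, time in s.
With the tool pointing down it reaches from about 0.225 to 0.875 m from the base axis. Payload 3.4 kg.
Tool frame: the origin (TCP) lies at the very end of the fingers, on their centre line; the grasp point (between the pads) lies 19 mm behind it (manip.tcp_to_grasp is the distance from the TCP to the grasp point, in m); z points along the fingers, y is the line along which they close (so a half turn about z gives the same grasp; the last joint's range is limited). The gripper opens to 85 mm and grips with 20 to 120 N. Pads are 22 mm wide; open, the fingers measure 114 mm over their backs; the gripper's body (76 mm by 85 mm) begins 54 mm behind the grasp point. The pads swing forward as they close: fully open they stand 13 mm farther back than shut.
Start: joints at [-0.121, 0.276, 1.505, -0, 1.361, -0.121], TCP at [0.575, -0, 0.231] pointing down, gripper open.
Joint ranges: [-2.89, 2.89], [-0.75, 2.08], [0.22, 2.7], [-1.18, 4.32], [0.11, 2.71], [-2.7, 2.7]. Speed limits (rad/s): [2.57, 2.57, 3.14, 3.14, 3.14, 3.14].

INTERFACE

Orientations are given as a unit quaternion [w, x, y, z].
In Python, from rig import status, get_image, job, manip gives the robot as it stands.
- The arm moves only by the tool apply_moves, never from a script. Its arguments are lists of equal length, an entry for each row: "xyz": the shift along the tool's x, y, z each as a share of 0.3 m, from -1 to 1, a list of three; "rot": the turn, a rotation vector about the tool's x, y, z each as a share of 60 degrees, from -1 to 1, a list of three; "hand": the opening, from -1 (shut) to 1 (fully open). A call has 1 to 8 rows; each row shifts and turns the commanded pose from where the row before left it, along the tool's axes as they then stand; what a row does not reach is not made up. A row lasts 1/8 s, in which the tool goes at most 62.5 mm and 10.7 degrees, less where a joint would pass 70% of its speed; a pose out of reach is approached as far as the arm can. A call with a number of a shift or a turn outside -1 to 1 is refused whole. A call with a gripper value outside its range is refused whole. The fingers move at their own pace and stop on an object; "force" is the grip in N (left out, the last holds). Time passes only in rows, so rows that do not move let the fingers close. It gives the time, the measured TCP pose, the force, the opening and the grip force at its end, in the units of the state.
- status.get_state(): the state, without advancing time (a new reading comes with each control period).
- get_image(name): name is "scene" or "side" or "wrist"; returns a dict with "pixels" (384x512x3 uint8, red, green, blue), "fovy" (degrees; the focal length in pixels is half the picture's height over the tangent of half this angle, whatever the lens; pixels are square), "cx", "cy" (the principal point, pixels), "origin" and "orientation" of the camera in the world; the wrist camera has in their place "tool_from_camera" (4x4, takes a point from camera to tool coordinates, whose origin is the TCP and whose axes are the flange's). Camera axes: x right, y down, z forward; pixel columns grow to the right and rows downward; lengths in m; the calibration is good to about 2 mm. A picture is of the moment at which its call begins: read the wrist's pose just before it. There is no depth.
- job.sign_off(): hands the job in; it is judged then, once.
The state is a dict: "clock": time; "qpos": joint angles; "qd": joint speeds; "effort": joint torques, N m; "position": TCP position; "ee_rot": TCP orientation; "contact_force": force on the tool from outside, world axes, zero at the start; "moment": the same for the moment, N m; "width": finger opening in m; "gripper_force": force on a finger pad.
Only numpy, scipy, OpenCV 4.12 (cv2) and the standard library are available. Lean on these libraries where they do the work, as an engineer would, in place of code of your own. Each camera call takes 0.05 s, during which the arm holds its last target. There are 200 camera calls.

TASK

Set the blue-capped reagent pack gently, caps up, lengthwise on the reader's sloped rest, flat on the deck between the two low rails and with its lower end right against the black stop, and let go of it. Only then press the green button fully down and let it spring back up. Do not press the yellow or red button, and leave the orange-capped pack and everything else on the bench where it is.

Things in the scene. Friction and masses are not known exactly. Their poses are not given: they have to be found in the camera images.
- pack_blue: the reagent pack to load: white plastic box 100 long (x) x 34 wide (y) x 60 high, same both ways round, two BLUE screw caps on top (25 across, 11 high, at x = -26 and +26; 71 high in all), blue labels on the long sides, about 180 g. Origin: centre of its underside; z up. Starts upright on the table
- rest: the reader's sloped grey deck, 76 wide, 18 degrees, low end away from the robot. Origin: on its surface, mid-width, at the inner face of the black stop (16 high, 8 thick) at the low end, 62 above the table; x up the slope (ends at 138), y across, z square to the deck. Two rails, 8 high, 6 thick, inner faces at y = -23 and +23, from x = 0 to 110. A seated pack's origin is at x = 50, y = z = 0
- reader: the fixed white reader under the deck, with a blue foot: 179 x 108 (y). Origin: centre of its underside; the deck's low end points to its -x
- start (a joint): travel of the GREEN button, m: 0 up, 0.007 fully down; spring-loaded, about 5 N when fully down
- start_top (a point): centre of the top of the green button (28 across), pressed straight down. It stands on the fixed white control panel (90 x 200 x 35 high), in a row with the yellow and the red one, 60 apart; which is where varies
- eject (a joint): travel of the YELLOW button, m: 0 up, 0.007 down; not to be pressed
- eject_top (a point): centre of the top of the yellow button, 28 across
- stop (a joint): travel of the RED button, m: 0 up, 0.007 down; not to be pressed
- stop_top (a point): centre of the top of the red button, 28 across
- pack_orange: a reagent pack of the same shape and size with ORANGE caps and labels, standing near the other; to be left alone. Origin: centre of its underside
- tube_rack: blue rack of capped sample tubes, 70 x 200 (y) x 79 high. Origin: centre of its underside
- tip_box: yellow pipette tip box with a clear lid, 87 x 122 (y) x 72 high. Origin: centre of its underside
- amber_bottle: amber bottle, 48 across, 85 high. Origin: centre of its underside
- vial: glass vial with a red cap, 30 across, 45 high. Origin: centre of its underside
- timer: flat white lab timer, 60 x 70 (y) x 22 high. Origin: centre of its underside
- cuvette_tray: open grey tray, 90 x 130 (y) x 30 high. Origin: centre of its underside
Mind the look-alikes: they are no part of the job. There is more than one size of the vial; the one meant has the size given above.

How it is judged:
On the way, in this order (a step that is already met when the one before it is completed fails the run):
1. the blue-capped pack is seated on the rest against the stop and let go (x of pack_blue in the frame of rest between 0.0465 and 0.0545 m and y of pack_blue in the frame of rest between -0.0085 and 0.0085 m and z of pack_blue in the frame of rest between -0.004 and 0.003 m and angle between the z axis of pack_blue and the z axis of rest, either way round below 0.06 rad and angle between the x axis of pack_blue and the x axis of rest, either way round below 0.14 rad and angle between pack_blue's own z axis and vertical below 0.6 rad and contact force between the fingers and pack_blue below 0.2 N and linear speed of pack_blue below 0.03 m/s), for 0.3 s.
2. the green button is pressed fully down (6 of its 7 mm) with the pack seated (x of pack_blue in the frame of rest between 0.0465 and 0.0545 m and y of pack_blue in the frame of rest between -0.0085 and 0.0085 m and z of pack_blue in the frame of rest between -0.004 and 0.003 m and angle between the z axis of pack_blue and the z axis of rest, either way round below 0.06 rad and angle between the x axis of pack_blue and the x axis of rest, either way round below 0.14 rad and angle between pack_blue's own z axis and vertical below 0.6 rad and value of joint start above 0.006 m), for 0.1 s.
3. the green button has sprung back up with the pack still seated (x of pack_blue in the frame of rest between 0.0465 and 0.0545 m and y of pack_blue in the frame of rest between -0.0085 and 0.0085 m and z of pack_blue in the frame of rest between -0.004 and 0.003 m and angle between the z axis of pack_blue and the z axis of rest, either way round below 0.06 rad and angle between the x axis of pack_blue and the x axis of rest, either way round below 0.14 rad and angle between pack_blue's own z axis and vertical below 0.6 rad and value of joint start below 0.001 m), for 0.2 s.
At the end, for the whole second after the job is handed in: Blue-capped pack at rest caps up, flat on the deck (3 mm, 0.06 rad), between the rails (8.5 mm of the middle, 0.14 rad), lower end within 4.5 mm of the stop; all buttons up (1 mm); every other loose thing upright, within 25 mm of its start (all of step 3 and linear speed of pack_blue below 0.02 m/s and value of joint each of eject, stop below 0.001 m and distance of each of pack_orange, tube_rack, tip_box, amber_bottle, vial, timer, cuvette_tray from where it was at the start of the episode below 0.025 m and angle between each of pack_orange, tube_rack, tip_box, amber_bottle, vial, timer, cuvette_tray's own z axis and vertical below 0.2 rad); the robot touches nothing.
It fails at once if the green button is pressed (over 3 mm) while the blue-capped pack is not seated (value of joint start above 0.003 m and not (x of pack_blue in the frame of rest between 0.0465 and 0.0545 m and y of pack_blue in the frame of rest between -0.0085 and 0.0085 m and z of pack_blue in the frame of rest between -0.004 and 0.003 m and angle between the z axis of pack_blue and the z axis of rest, either way round below 0.06 rad and angle between the x axis of pack_blue and the x axis of rest, either way round below 0.14 rad and angle between pack_blue's own z axis and vertical below 0.6 rad)).
It fails at once if the yellow or the red button is pressed (over 3 mm) (value of joint any of eject, stop above 0.003 m).
It fails at once if the blue-capped pack is dropped or thrown (faster than 0.5 m/s out of the fingers) (contact force between the fingers and pack_blue below 0.05 N and linear speed of pack_blue above 0.5 m/s).
It fails at once if another loose thing is moved by more than 25 mm or tipped over (distance of any of pack_orange, tube_rack, tip_box, amber_bottle, vial, timer, cuvette_tray from where it was at the start of the episode above 0.025 m or angle between any of pack_orange, tube_rack, tip_box, amber_bottle, vial, timer, cuvette_tray's own z axis and vertical above 0.4 rad).
It also fails if it takes over 56 s, if anything falls off the work surface, if the arm or the gripper's body presses on something with over 40 N, if the wrist force passes 120 N, or if a joint passes its speed limit or range.

## Working session

There is one attempt and no reset: what is moved stays moved. The work goes in short steps, Python scripts to look and compute and a tool call to move; the robot and the scene stay as the last step left them, time stands still between calls to the robot, and variables do not carry over. Pictures are saved under pics/ and viewed, at most 10 in all, crops included, and the job is handed in when it is done.

Besides the shell and the picture viewer there is one more tool, called as a command line: name --argument value ..., lists and objects as JSON in quotes. apply_moves: Moves the arm, as the interface text tells. Its arguments: {"type":"object","properties":{"xyz":{"type":"array","items":{"type":"array","items":{"type":"number","minimum":-1,"maximum":1}}},"rot":{"type":"array","items":{"type":"array","items":{"type":"number","minimum":-1,"maximum":1}}},"hand":{"type":"array","items":{"type":"number"}},"force":{"type":"number"}},"required":["xyz","rot","hand"]}

```bash
mkdir -p pics
cat > h.py <<'E'
import numpy as np, cv2
from scipy.spatial.transform import Rotation as R
from rig import status, get_image, job, manip
def q2R(q): return R.from_quat([q[1],q[2],q[3],q[0]]).as_matrix()
def shot(n):
    s=status.get_state(); im=get_image(n); p=np.array(im["pixels"])
    f=p.shape[0]/2/np.tan(np.radians(im["fovy"])/2)
    if "tool_from_camera" in im:
        T=np.array(im["tool_from_camera"]); Rt=q2R(s["ee_rot"])
        o=Rt@T[:3,3]+np.array(s["position"]); Rc=Rt@T[:3,:3]
    else: o=np.array(im["origin"]); Rc=q2R(im["orientation"])
    return dict(p=p,f=f,cx=im["cx"],cy=im["cy"],o=o,R=Rc)
def ray(c,u,v):
    d=c["R"]@np.array([(u-c["cx"])/c["f"],(v-c["cy"])/c["f"],1]); return d
def onz(c,u,v,z):
    d=ray(c,u,v); return c["o"]+d*(z-c["o"][2])/d[2]
def proj(c,P):
    q=c["R"].T@(np.array(P)-c["o"]); return c["cx"]+c["f"]*q[0]/q[2], c["cy"]+c["f"]*q[1]/q[2]
def save(c,n,roi=None,k=1):
    p=c["p"] if roi is None else c["p"][roi[1]:roi[3],roi[0]:roi[2]]
    p=cv2.resize(p,None,fx=k,fy=k,interpolation=cv2.INTER_CUBIC); cv2.imwrite("pics/"+n,p[:,:,::-1])
def blobs(c,lo,hi,mn=15):
    m=cv2.inRange(cv2.cvtColor(c["p"],cv2.COLOR_RGB2HSV),lo,hi)
    n,l,s,ce=cv2.connectedComponentsWithStats(m)
    return [(ce[i].round(1),s[i].tolist()) for i in range(1,n) if s[i,4]>=mn]
E
python3 - <<'E'
from h import *
import pickle
cs={n:shot(n) for n in("scene","side","wrist")}
pickle.dump(cs,open("c0.pkl","wb"))
for n,c in cs.items(): print(n,c["o"].round(3),c["R"][:,2].round(2),c["f"])
s,d=cs["scene"],cs["side"]
s2=dict(s);s2["p"]=np.hstack([s["p"],d["p"]]); 
save(s,"scene.png",k=1.5);save(d,"side.png",k=1.5);save(cs["wrist"],"wrist.png")
print(manip, status.get_state())
E
```

```text
scene [1.336 0.755 0.726] [-0.6  -0.63 -0.5 ] 473.02696001184694
side [0.252 0.542 0.888] [ 0.32 -0.54 -0.78] 454.21117466578426
wrist [0.575 0.085 0.375] [-0.   -0.33 -0.94] 281.201892342905
<Robot object at 0x7f0e0f51c050> {'clock': 0.15, 'qpos': array([-1.20986756e-01,  2.76479960e-01,  1.50583324e+00, -1.35394201e-05,
        1.36070196e+00, -1.20991031e-01]), 'qd': array([ 0.00033148, -0.00041618, -0.00290166, -0.00021751, -0.00059881,
       -0.00077948]), 'effort': array([ 9.65923646e-04, -4.17143512e+01, -2.46032345e+01, -1.26433165e-04,
        7.58384820e-03, -3.43765259e-05]), 'position': array([5.74611729e-01, 4.45705328e-05, 2.30624805e-01]), 'ee_rot': array([-5.55871239e-04,  7.07104089e-01,  7.07109116e-01, -4.43763712e-04]), 'contact_force': array([0.18821919, 0.66440133, 0.00607451]), 'moment': array([ 0.01712691, -0.0170643 , -0.00711334]), 'gripper_force': 0.0, 'width': 0.08510499696994837}
```

View pics/scene.png

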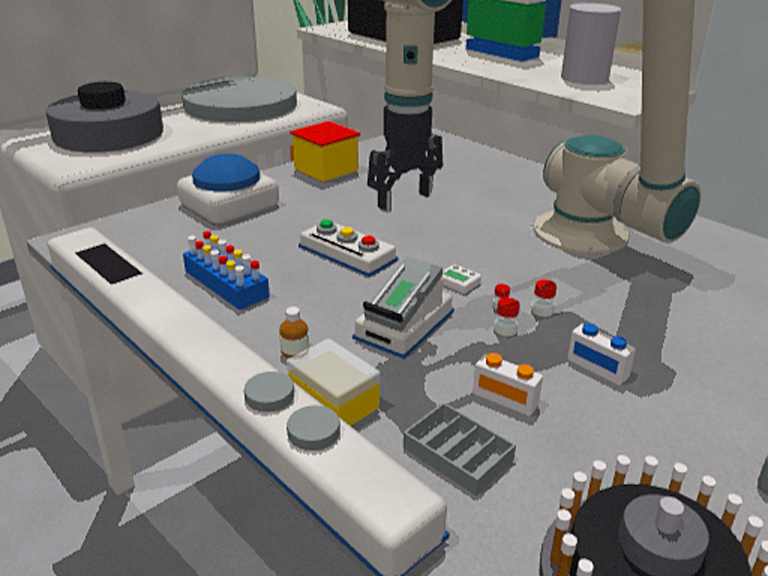

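View pics/side.png

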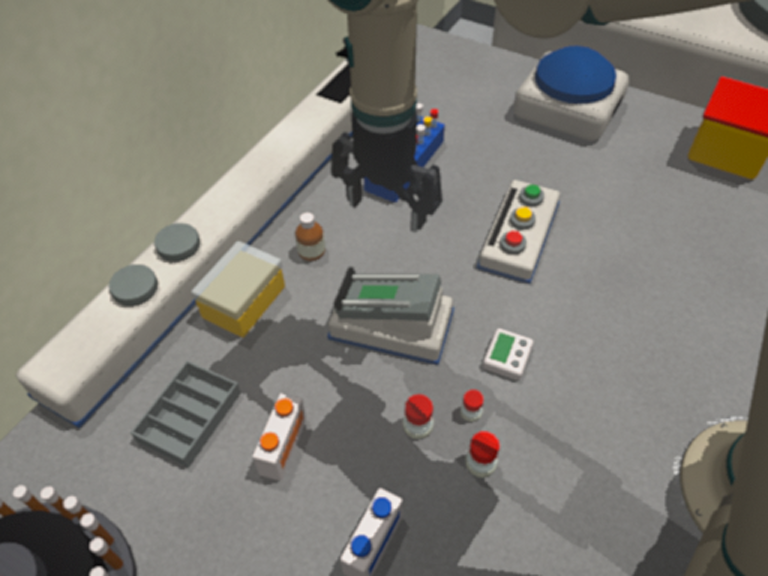

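The scene view shows the blue-capped pack at about (400,235) in original pixels and the orange one at (340,255). The reader is at (270,205), and the buttons run green (217,149), yellow, red (245,160). The side view agrees: blue pack (247,353), orange (185,291), green button (355,128), deck stop at the left end (230,192).

Candidates are side (247,353) with blue caps and side (185,291) with orange caps. I'll confirm with one enlarged crop.

Run:
```python
from h import *
import pickle
cs=pickle.load(open("c0.pkl","rb"))
zc=.071
for n in("scene","side"):
    c=cs[n]; print(n)
    for nm,lo,hi,z in(("blue",(105,150,60),(120,255,255),.071),("orange",(8,180,150),(16,255,255),.071),("green",(55,120,60),(85,255,255),.05),("yellow",(18,180,120),(30,255,255),.05),("red",(0,200,120),(5,255,255),.05)):
        for ce,s in blobs(c,lo,hi,25):
            if 25<=s[4]<2500 : print(nm,ce,s,onz(c,*ce,z).round(3))
d=cs["side"]
a=cv2.resize(d["p"][225:384,150:300],(600,636))[:560]
b=cv2.resize(d["p"][165:245,210:310],(800,640))
cv2.imwrite("pics/crop1.png",a[:,:,::-1]);cv2.imwrite("pics/crop2.png",b[:600,:,::-1])
```

```text
scene
blue [309.6   6.8] [308, 0, 4, 14, 46] [-1.649 -1.805  0.071]
blue [367.2  11.4] [362, 0, 12, 25, 225] [-1.844 -1.398  0.071]
blue [334.9  32.6] [311, 25, 49, 16, 407] [-1.086 -1.102  0.071]
blue [150.2 115. ] [128, 103, 45, 24, 837] [ 0.504 -0.688  0.071]
blue [233.5 174.6] [199, 163, 66, 21, 111] [ 0.571 -0.144  0.071]
blue [151.3 188.2] [122, 168, 57, 38, 916] [ 0.785 -0.235  0.071]
blue [ 50.3 193.1] [34, 177, 34, 33, 63] [ 0.996 -0.391  0.071]
blue [268.6 226.2] [235, 205, 68, 34, 141] [0.675 0.104 0.071]
blue [168.7 304.4] [69, 210, 186, 174, 474] [0.996 0.16  0.071]
blue [393.2 219.3] [389, 215, 10, 9, 67] [0.427 0.289 0.071]
blue [412.2 228. ] [407, 224, 11, 9, 69] [0.425 0.341 0.071]
blue [396.8 237.7] [382, 228, 30, 21, 241] [0.486 0.337 0.071]
green [200.5   9.6] [196, 0, 12, 18, 86] [-0.985 -2.341  0.05 ]
green [212.8   7.6] [209, 0, 8, 16, 78] [-1.112 -2.349  0.05 ]
green [226.3   5.8] [224, 0, 6, 13, 46] [-1.248 -2.344  0.05 ]
green [336.9  14.1] [311, 0, 53, 31, 1348] [-1.671 -1.548  0.05 ]
green [217.3 148.9] [214, 146, 8, 6, 38] [ 0.473 -0.339  0.05 ]
green [30
[... 1015 characters left out ...]
]
green [354.9 126.8] [351, 124, 9, 7, 51] [ 0.476 -0.344  0.05 ]
green [251.5 194.3] [241, 191, 23, 7, 136] [ 0.6   -0.014  0.05 ]
green [334.5 232.1] [329, 224, 13, 17, 96] [ 0.388 -0.013  0.05 ]
yellow [348.7 142. ] [344, 138, 10, 8, 60] [ 0.469 -0.284  0.05 ]
yellow [173.5 202.2] [158, 181, 31, 41, 347] [0.746 0.095 0.05 ]
red [492.8  69.8] [470, 52, 42, 38, 1105] [ 0.214 -0.768  0.05 ]
red [342.5 157.7] [339, 155, 8, 6, 37] [ 0.461 -0.225  0.05 ]
red [315.3 265.8] [310, 261, 11, 11, 94] [0.389 0.084 0.05 ]
red [281.1 269.3] [273, 264, 15, 15, 114] [0.447 0.126 0.05 ]
red [324.3 293.1] [315, 288, 17, 12, 115] [0.347 0.131 0.05 ]
red [319.3 300.8] [315, 296, 12, 9, 53] [0.349 0.15  0.05 ]
```

View pics/crop1.png

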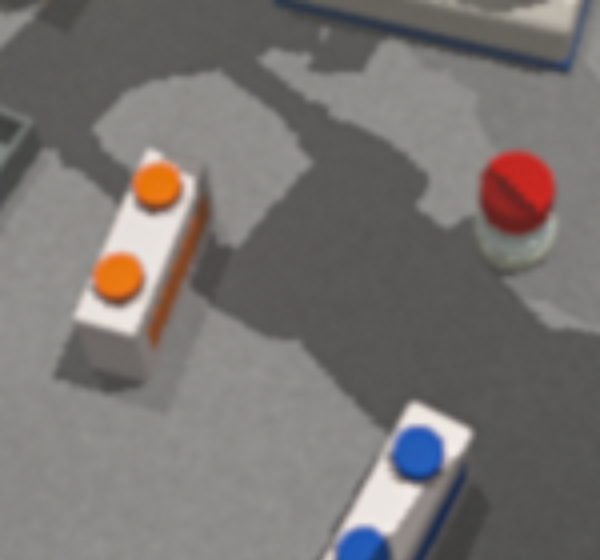

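View pics/crop2.png

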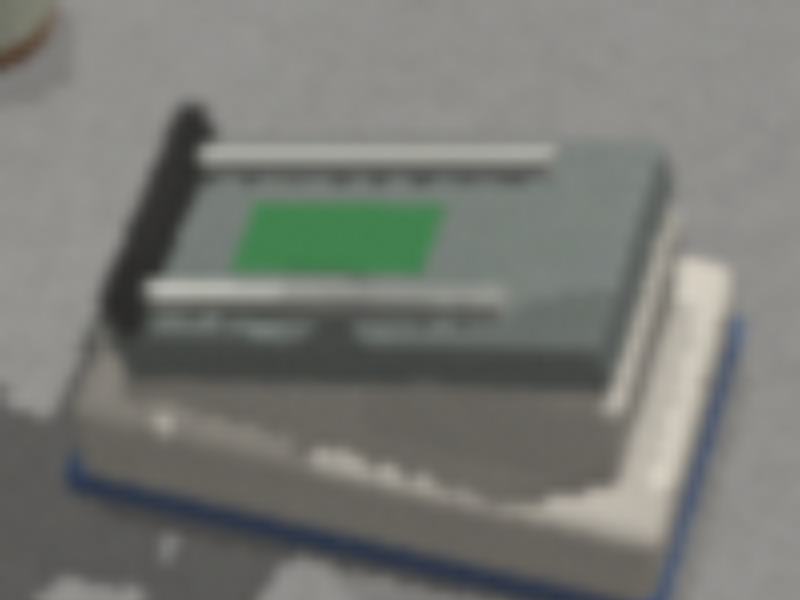

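Crop 1 confirms two packs: the orange-capped one at about (158,185)/(118,277) and the blue-capped one at (418,453)/(362,545). The second is the one meant. Crop 2 shows the deck with its stop on the left (+x, away from the robot) and the high end on the right. Next I'll look at the wrist picture, which shows the rest from closer.

View pics/wrist.png

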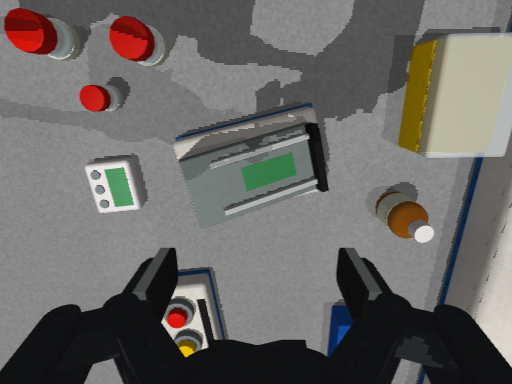

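Run:
```python
from h import *
import pickle
cs=pickle.load(open("c0.pkl","rb")); d=cs["side"]
g=lambda x,y:(210+(x+.5)/8-.5,165+(y+.5)/8-.5)
for nm,p,z in(("hi -y",(668,152),.1046),("hi +y",(606,360),.1046),("lo+y deck",(130,350),.062),("stop top+y",(120,290),.077),("stop top -y",(190,105),.077),("rail end-y",(556,150),.1036),("rail end+y",(505,295),.1036)):
    print(nm,onz(d,*g(*p),z).round(4))
```

```text
hi -y [ 0.5119 -0.0494  0.1046]
hi +y [0.4936 0.0225 0.1046]
lo+y deck [0.6252 0.0569 0.062 ]
stop top+y [0.632  0.0495 0.077 ]
stop top -y [ 0.6507 -0.0178  0.077 ]
rail end-y [ 0.5398 -0.0355  0.1036]
rail end+y [0.5278 0.0159 0.1036]
```

The wrist image shows the deck clearly. Its high-end corners are near (179,154)/(201,227), the black stop is at (318,157), and the rails and green label are visible; the red and yellow buttons are at (177,317)/(188,345). I'll enlarge it to get exact points.

Run:
```python
from h import *
import pickle
cs=pickle.load(open("c0.pkl","rb")); save(cs["wrist"],"wcrop.png",(170,95,340,235),4)
```

```text
(no output)
```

View pics/wcrop.png

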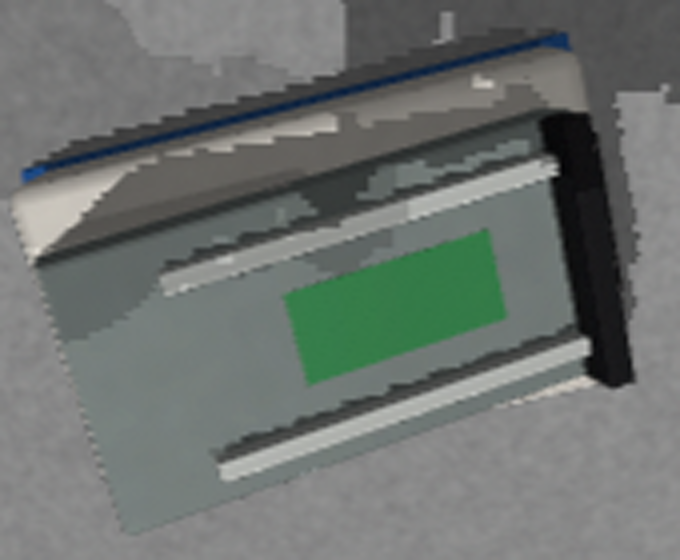

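```bash
cat > fit.py <<'E'
from h import *
import pickle
from scipy.optimize import least_squares
cs=pickle.load(open("c0.pkl","rb"))
A=np.radians(18)
def restT(p):
    c,s=np.cos(p[2]),np.sin(p[2])
    X=np.array([c*np.cos(A),s*np.cos(A),np.sin(A)]);Y=np.array([-s,c,0]);Z=np.cross(X,Y)
    return np.c_[X,Y,Z],np.array([p[0],p[1],.062])
w=lambda x,y:(170+(x+.5)/4-.5,95+(y+.5)/4-.5)
g=lambda x,y:(210+(x+.5)/8-.5,165+(y+.5)/8-.5)
W=[((138,-38,0),w(38,260)),((138,38,0),w(130,533)),((110,-23,8),w(172,293)),((110,-29,8),w(162,274)),((110,23,8),w(215,460)),((110,29,8),w(224,481)),((-8,38,16),w(634,381)),((-8,-38,16),w(592,113))]
S=[((138,38,0),g(668,152)),((138,-38,0),g(606,360)),((110,29,8),g(556,146)),((110,-23,8),g(505,288))]
def res(p,L,c):
    Rm,o=restT(p); r=[]
    for P,(u,v) in L:
        q=onz(c,u,v,(Rm@(np.array(P)/1e3)+o)[2]); r+=list((q-Rm@(np.array(P)/1e3)-o)[:2]*1e3)
    return r
p0=[.64,.01,np.pi+.25]
for nm,f in(("W",lambda p:res(p,W,cs["wrist"])),("S",lambda p:res(p,S,cs["side"])),("B",lambda p:res(p,W,cs["wrist"])+res(p,S,cs["side"]))):
    r=least_squares(f,p0,x_scale=[.01,.01,.05]); print(nm,r.x.round(4),np.degrees(r.x[2])-180); print(r.fun.round(1))
E
python3 fit.py
python3 - <<'E'
from h import *
import pickle
c=pickle.load(open("c0.pkl","rb"))["wrist"]
for nm,lo,hi in(("green",(55,120,60),(85,255,255)),("yellow",(20,180,120),(30,255,255)),("red",(0,200,120),(5,255,255))):
    for ce,s in blobs(c,lo,hi,25): print(nm,ce,s,onz(c,*ce,.05).round(3))
E
```

```text
W [0.6346 0.0165 3.3723] 13.218091491002838
[ 0.4  0.6  0.8  0.6  0.8 -0.  -0.  -1.1 -0.8 -0.1 -0.  -0.2 -0.8  0.3
 -0.4 -0.1]
S [0.6321 0.0152 3.3685] 13.000366460412039
[-0.9  1.9 -2.1 -0.3  1.4 -0.8  1.6 -0.8]
B [0.6337 0.0162 3.3721] 13.207127016213775
[ 1.3  0.9  1.7  0.8  1.7  0.3  0.8 -0.8  0.1  0.2  0.8  0.1  0.1  0.6
  0.5  0.2 -2.8  1.4 -3.7 -0.7 -0.4 -1.5 -0.1 -1.4]
green [268.6 171.3] [242, 153, 54, 38, 1171] [ 0.588 -0.002  0.05 ]
green [113.2 185.4] [105, 169, 17, 37, 214] [ 0.4  -0.02  0.05]
green [120.4 180.2] [116, 175, 9, 12, 28] [ 0.41  -0.014  0.05 ]
yellow [432.7  49.2] [430, 40, 6, 21, 47] [0.757 0.129 0.05 ]
yellow [428.1  75.9] [426, 68, 5, 18, 45] [0.757 0.103 0.05 ]
yellow [423.6 102.4] [421, 93, 6, 21, 46] [0.758 0.076 0.05 ]
yellow [419.2 128.5] [417, 121, 5, 17, 41] [0.758 0.048 0.05 ]
yellow [186.3 350.3] [179, 346, 16, 11, 114] [ 0.467 -0.284  0.05 ]
red [22.  14.5] [7, 8, 33, 15, 236] [0.339 0.16  0.05 ]
red [131.9  24.1] [114, 16, 33, 20, 258] [0.448 0.152 0.05 ]
red [26.6 39.3] [6, 29, 38, 23, 622] [0.337 0.138 0.05 ]
red [127.7  44.6] [110, 29, 38, 30, 732] [0.441 0.133 0.05 ]
red [91.9 97.9] [80, 85, 25, 26, 484] [0.394 0.081 0.05 ]
red [175.9 320.1] [167, 313, 19, 15, 207] [ 0.457 -0.226  0.05 ]
```

apply_moves --xyz '[[0.149,-0.073,0.015],[0.149,-0.073,0.015],[0.149,-0.073,0.015],[0.149,-0.073,0.015],[0.149,-0.073,0.015],[0.149,-0.073,0.015],[0.149,-0.073,0.015],[0,0,0]]' --rot '[[0,0,0],[0,0,0],[0,0,0],[0,0,0],[0,0,0],[0,0,0],[0,0,0],[0,0,0]]' --hand '[1,1,1,1,1,1,1,1]'

```text
clock: 1.15
position: [0.4196, 0.3152, 0.1992]
ee_rot: [-0.001, 0.705, 0.709, -0.0]
contact_force: [0.6, -0.9, 0.4]
width: 0.0852
gripper_force: 0.0
```

Run:
```python
from h import *
c=shot("wrist"); save(c,"w2.png",None,1.25)
s=status.get_state(); print(s["clock"],s["position"],s["ee_rot"])
for ce,st in blobs(c,(105,150,60),(120,255,255),60): print(ce,st,onz(c,*ce,.071).round(4))
# cap tops: brighter faces only
hsv=cv2.cvtColor(c["p"],cv2.COLOR_RGB2HSV); m=cv2.inRange(hsv,(105,150,60),(120,255,255)); print(np.percentile(hsv[...,2][m>0],[10,30,50,70,90]))
```

```text
1.2 [0.42075373 0.31371406 0.19936584] [ 9.35353584e-05  7.05944012e-01  7.08267428e-01 -5.41779167e-04]
[255.6 161.1] [244, 149, 24, 25, 454] [0.4183 0.3373 0.071 ]
[257.3 209.1] [247, 198, 22, 23, 405] [0.4203 0.286  0.071 ]
[324.4 337.3] [306, 332, 40, 11, 138] [0.505  0.1131 0.071 ]
[ 61.  89.  90. 194. 201.]
```

View pics/w2.png

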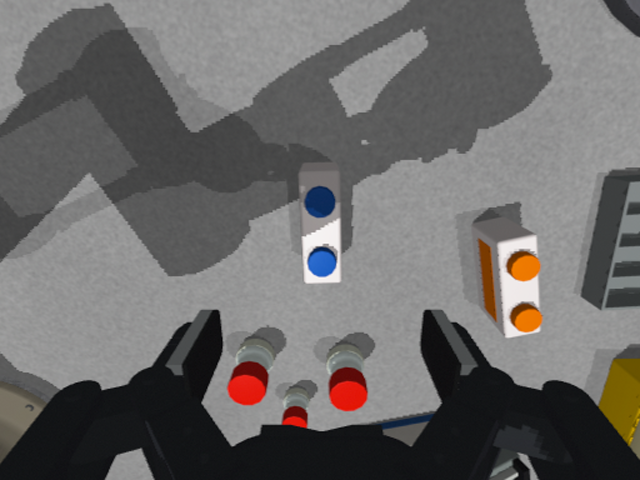

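The blue pack stands upright and centred in view, with caps at (320,202) and (321,262) in the enlarged picture, and the fingers' way down is clear.

apply_moves --xyz '[[-0.007,-0.005,0.13],[0,0,0.14],[0,0,0.13],[0,0,0.11],[0,0,0.06],[0,0,0],[0,0,0],[0,0,0]]' --rot '[[0,0,-0.035],[0,0,0],[0,0,0],[0,0,0],[0,0,0],[0,0,0],[0,0,0],[0,0,0]]' --hand '[1,1,1,1,1,1,1,-1]' --force 40

```text
clock: 2.2
position: [0.4213, 0.3109, 0.0299]
ee_rot: [0.0, 0.694, 0.72, 0.001]
contact_force: [0.6, -0.3, -0.0]
width: 0.07
gripper_force: 0.0
```

apply_moves --xyz '[[0,0,0],[0,0,0],[0,0,0],[0,0,0],[0,0,0],[0,0,0]]' --rot '[[0,0,0],[0,0,0],[0,0,0],[0,0,0],[0,0,0],[0,0,0]]' --hand '[-1,-1,-1,-1,-1,-1]' --force 40

```text
clock: 2.95
position: [0.4204, 0.311, 0.0294]
ee_rot: [0.0, 0.694, 0.72, 0.0]
contact_force: [-0.5, -0.8, 5.3]
width: 0.0332
gripper_force: 41.0
```

apply_moves --xyz '[[0,0,-0.05],[0,0,-0.12],[0,0,-0.14],[0,0,-0.14],[0,0,-0.12],[0,0,0],[0,0,0]]' --rot '[[0,0,0],[0,0,0],[0,0,0],[0,0,0],[0,0,0],[0,0,0],[0,0,0]]' --hand '[-1,-1,-1,-1,-1,-1,-1]'

```text
clock: 3.82
position: [0.4195, 0.3104, 0.1992]
ee_rot: [-0.0, 0.694, 0.72, -0.001]
contact_force: [-0.5, 1.0, -1.1]
width: 0.0337
gripper_force: 40.3
```

Run:
```python
from h import *
c=shot("wrist"); save(c,"w3.png")
s=status.get_state(); print(s["clock"],s["position"],s["ee_rot"],s["width"],s["gripper_force"],s["qpos"])
P=np.array(s["position"]);Rt=q2R(s["ee_rot"])
for ce,st in blobs(c,(105,150,60),(120,255,255),60):
    q=onz(c,*ce,P[2]+.0416); print(ce,st,(Rt.T@(q-P)).round(4))
```

```text
3.875 [0.41919014 0.31019841 0.1985442 ] [-3.75603349e-04  6.94021947e-01  7.19952452e-01 -1.36504912e-03] 0.03350827569362255 40.27257442474365 [ 5.03651559e-01  2.18510835e-01  1.66883725e+00 -9.39659691e-05
  1.25707472e+00  4.67007320e-01]
[257.  240.9] [228, 211, 59, 60, 2751] [ 0.0276  0.0006 -0.0416]
[257.  327.5] [232, 309, 51, 36, 1425] [-0.018   0.0006 -0.0416]
```

View pics/w3.png

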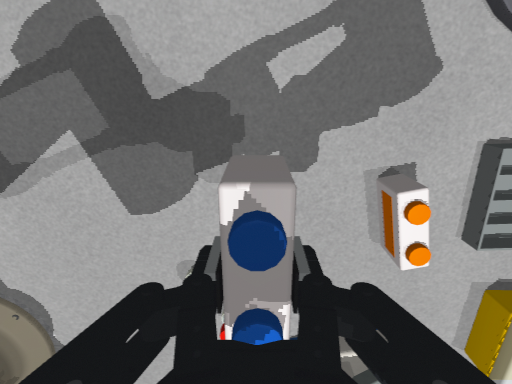

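The pack is held squarely: the near cap is at (257,241) and the far one is partly hidden at (257,327). Next I turn toward the rest and tilt.

apply_moves --xyz '[[0,0,0],[0,0,0],[0,0,0],[0,0,0],[0,0,0],[0,0,0],[0,0,0],[0,0,0]]' --rot '[[0,0,0.164],[0,0,0.164],[0,0,0.164],[0,0,0.164],[0,0,0.164],[0,0,0.164],[0,0,0.164],[0,0,0.164]]' --hand '[-1,-1,-1,-1,-1,-1,-1,-1]'

```text
clock: 4.88
position: [0.4192, 0.3102, 0.1979]
ee_rot: [0.001, 0.994, 0.114, -0.002]
contact_force: [-0.4, -0.6, -1.9]
width: 0.0338
gripper_force: 40.2
```

apply_moves --xyz '[[0,0,0],[0,0,0],[0,0,0],[0,0,0]]' --rot '[[0,-0.15,0],[0,-0.15,0],[0,0,0],[0,0,0]]' --hand '[-1,-1,-1,-1]'

```text
clock: 5.38
position: [0.4193, 0.3103, 0.1987]
ee_rot: [0.019, 0.981, 0.115, -0.156]
contact_force: [-0.3, -0.0, -1.5]
width: 0.0332
gripper_force: 40.2
```

```bash
cat >> h.py <<'E'
A=np.radians(18)
def rest(yaw=np.radians(193.2),o=(.6344,.0164,.062)):
    c,s=np.cos(yaw),np.sin(yaw)
    X=np.array([c*np.cos(A),s*np.cos(A),np.sin(A)]);Y=np.array([-s,c,0]);Z=np.cross(X,Y)
    return np.c_[X,Y,Z],np.array(o)
def plan(g,off=(.001,0,.0294)):
    """tool-frame share moves to bring pack origin to rest coords g"""
    s=status.get_state(); Rt=q2R(s["ee_rot"]); P=np.array(s["position"]); Rr,o=rest()
    G=np.c_[-Rr[:,0],Rr[:,1],-Rr[:,2]]  # tool x downslope, z into the deck
    rv=R.from_matrix(Rt.T@G).as_rotvec()
    pk=P+Rt@np.array(off)
    d=o+Rr@np.array(g)-pk
    print("clock",s["clock"],"pack in rest",(Rr.T@(pk-o)).round(4),"rot share",(np.degrees(rv)/60).round(4),"shift share",(Rt.T@d/.3).round(4),"F rest",(Rr.T@s["contact_force"]).round(1),"w",s["width"].round(4) if hasattr(s["width"],"round") else s["width"])
E
python3 - <<'E'
from h import *
plan((.054,0,.06)); print(status.get_state()["position"])
E
```

```text
clock 5.375 pack in rest [ 0.1767 -0.3353  0.0567] rot share [0.0016 0.0014 0.0026] shift share [ 0.4059  1.1187 -0.0099] F rest [-0.1 -0.  -1.5] w 0.033198179079810576
[0.4192564 0.310348  0.1987372]
```

apply_moves --xyz '[[0.035,0.1,-0.001],[0.054,0.15,-0.001],[0.054,0.15,-0.001],[0.054,0.15,-0.001],[0.054,0.15,-0.001],[0.054,0.15,-0.001],[0.054,0.15,-0.001],[0.047,0.119,-0.001]]' --rot '[[0.0016,0.0014,0.0026],[0,0,0],[0,0,0],[0,0,0],[0,0,0],[0,0,0],[0,0,0],[0,0,0]]' --hand '[-1,-1,-1,-1,-1,-1,-1,-1]'

```text
clock: 6.38
position: [0.6101, 0.0096, 0.1654]
ee_rot: [0.018, 0.981, 0.114, -0.154]
contact_force: [0.7, 0.6, -1.0]
width: 0.0333
gripper_force: 40.3
```

apply_moves --xyz '[[0,0,0],[0,0,0],[0,0,0]]' --rot '[[0,0,0],[0,0,0],[0,0,0]]' --hand '[-1,-1,-1]'

```text
clock: 6.75
position: [0.6095, 0.012, 0.1652]
ee_rot: [0.017, 0.981, 0.114, -0.154]
contact_force: [-0.6, 0.2, -1.8]
width: 0.0335
gripper_force: 40.4
```

Run:
```python
from h import *
plan((.054,0,.006))
c=shot("side"); save(c,"s4.png",(190,110,330,250),4)
```

```text
clock 6.75 pack in rest [ 0.0548 -0.0014  0.0609] rot share [-0.0005 -0.002   0.0018] shift share [0.0022 0.0049 0.1831] F rest [-0.  -0.4 -1.9] w 0.03347672482702023
```

View pics/s4.png

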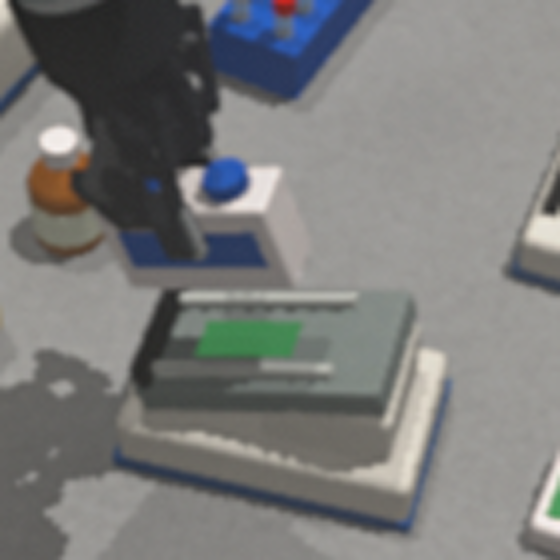

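The pack hovers above the deck (box around (210,225)), parallel to it, with the way down clear. I'll descend now.

apply_moves --xyz '[[0.002,0.005,0.05],[0,0,0.06],[0,0,0.045],[0,0,0.028],[0,0,0],[0,0,0]]' --rot '[[-0.0005,-0.002,0.002],[0,0,0],[0,0,0],[0,0,0],[0,0,0],[0,0,0]]' --hand '[-1,-1,-1,-1,-1,-1]'

```text
clock: 7.55
position: [0.5954, 0.0055, 0.1124]
ee_rot: [0.018, 0.981, 0.113, -0.155]
contact_force: [-0.9, 0.2, -0.8]
width: 0.0338
gripper_force: 40.4
```

Run:
```python
from h import *
plan((.054,0,.0))
```

```text
clock 7.55 pack in rest [0.053  0.0018 0.006 ] rot share [ 0.0002 -0.0005 -0.0019] shift share [-0.0033 -0.0059  0.0201] F rest [ 0.6 -0.4 -1. ] w 0.033804924752711595
```

Fine. I'll lower the last bit slowly, watching the force.

apply_moves --xyz '[[-0.003,-0.005,0.004],[0,0,0.004],[0,0,0.004],[0,0,0.003],[0,0,0],[0,0,0]]' --rot '[[0,0,0],[0,0,0],[0,0,0],[0,0,0],[0,0,0],[0,0,0]]' --hand '[-1,-1,-1,-1,-1,-1]'

```text
clock: 8.3
position: [0.5924, 0.0064, 0.108]
ee_rot: [0.018, 0.981, 0.113, -0.156]
contact_force: [-1.0, -0.8, -1.3]
width: 0.0332
gripper_force: 40.4
```

Run:
```python
from h import *
plan((.054,0,.0))
```

```text
clock 8.3 pack in rest [0.0543 0.0001 0.001 ] rot share [-0.0002  0.0005 -0.0018] shift share [ 0.0009 -0.0004  0.0033] F rest [ 0.7  0.6 -1.6] w 0.03322251235463744
```

apply_moves --xyz '[[0,0,0.003],[0,0,0.003],[0,0,0],[0,0,0]]' --rot '[[0,0,0],[0,0,0],[0,0,0],[0,0,0]]' --hand '[-1,-1,-1,-1]'

```text
clock: 8.8
position: [0.5921, 0.0064, 0.107]
ee_rot: [0.018, 0.981, 0.113, -0.155]
contact_force: [0.2, 1.2, 5.3]
width: 0.0332
gripper_force: 41.0
```

Run:
```python
from h import *
plan((.05,0,.0))
```

```text
clock 8.8 pack in rest [ 0.0542  0.0001 -0.0001] rot share [ 0.0001 -0.0003 -0.0018] shift share [ 0.0141 -0.0004 -0.0003] F rest [ 1.2 -1.1  5.2] w 0.03318449311807119
```

Deck contact is confirmed. Now I slide it down to the stop.

apply_moves --xyz '[[0.003,0,0],[0.003,0,0],[0.003,0,0],[0.002,0,0],[0,0,0]]' --rot '[[0,0,0],[0,0,0],[0,0,0],[0,0,0],[0,0,0]]' --hand '[-1,-1,-1,-1,-1]'

```text
clock: 9.43
position: [0.5938, 0.0067, 0.1065]
ee_rot: [0.018, 0.981, 0.112, -0.157]
contact_force: [-2.5, -0.2, 8.1]
width: 0.0336
gripper_force: 41.4
```

Run:
```python
from h import *
plan((.05,0,.0))
```

```text
clock 9.425 pack in rest [ 0.0525  0.0002 -0.    ] rot share [ 0.0002  0.0027 -0.002 ] shift share [ 0.0084 -0.0007 -0.0001] F rest [ 4.9 -0.4  7. ] w 0.03357623034580365
```

apply_moves --xyz '[[0.003,0,-0.001],[0.003,0,0],[0.002,0,0],[0,0,0],[0,0,0]]' --rot '[[0,0,0],[0,0,0],[0,0,0],[0,0,0],[0,0,0]]' --hand '[-1,-1,-1,-1,-1]'

```text
clock: 10.05
position: [0.5963, 0.0072, 0.1057]
ee_rot: [0.018, 0.981, 0.113, -0.157]
contact_force: [-2.8, 0.1, 6.0]
width: 0.0333
gripper_force: 41.2
```

Run:
```python
from h import *
plan((.05,0,.0))
```

```text
clock 10.05 pack in rest [0.0499 0.0002 0.    ] rot share [ 0.0002  0.0023 -0.002 ] shift share [-0.0005 -0.0008  0.0001] F rest [ 4.4 -0.7  4.9] w 0.03328088907808856
```

apply_moves --xyz '[[0.003,0,0],[0.003,0,0],[0.002,0,0],[0,0,0],[0,0,0]]' --rot '[[0,0,0],[0,0,0],[0,0,0],[0,0,0],[0,0,0]]' --hand '[-1,-1,-1,-1,-1]'

```text
clock: 10.68
position: [0.597, 0.0074, 0.1056]
ee_rot: [0.019, 0.981, 0.112, -0.158]
contact_force: [-5.1, -1.1, 9.3]
width: 0.0338
gripper_force: 41.5
```

Run:
```python
from h import *
plan((.05,0,.0))
```

```text
clock 10.675 pack in rest [0.0493 0.0003 0.0001] rot share [ 0.0002  0.0056 -0.0019] shift share [-0.0025 -0.0009  0.0005] F rest [ 7.9 -0.1  7.3] w 0.03380915363976791
```

The stop is reached: force rose and motion stalled at x≈0.049. I relax the push slightly and open.

apply_moves --xyz '[[-0.004,0,-0.002],[0,0,0],[0,0,0],[0,0,0],[0,0,0],[0,0,0],[0,0,0],[0,0,0]]' --rot '[[0,0,0],[0,0,0],[0,0,0],[0,0,0],[0,0,0],[0,0,0],[0,0,0],[0,0,0]]' --hand '[-1,-1,0,0.3,0.6,1,1,1]'

```text
clock: 11.68
position: [0.5986, 0.0078, 0.105]
ee_rot: [0.018, 0.981, 0.113, -0.156]
contact_force: [0.0, 0.6, 1.3]
width: 0.0851
gripper_force: 0.0
```

apply_moves --xyz '[[0,0,0],[0,0,-0.04],[0,0,-0.1],[0,0,-0.15],[0,0,-0.15],[0,0,-0.06],[0,0,0],[0,0,0]]' --rot '[[0,0,0],[0,0,0],[0,0,0],[0,0,0],[0,0,0],[0,0,0],[0,0,0],[0,0,0]]' --hand '[1,1,1,1,1,1,1,1]'

```text
clock: 12.68
position: [0.6432, 0.0184, 0.247]
ee_rot: [0.018, 0.981, 0.113, -0.156]
contact_force: [0.1, 0.3, -0.2]
width: 0.0855
gripper_force: 0.0
```

Run:
```python
from h import *
c=shot("side"); w=shot("wrist"); plan((0,0,0)); print(status.get_state()["position"])
a=cv2.resize(c["p"][130:250,200:320],(560,560),interpolation=cv2.INTER_CUBIC)[:,:]
b=w["p"]
cv2.imwrite("pics/s5.png",cv2.hconcat([cv2.resize(a,(400,400)),cv2.resize(b,(400,300)).copy() if 0 else cv2.copyMakeBorder(cv2.resize(b,(400,300)),0,100,0,0,0)])[:,:,::-1])
Rr,o=rest()
for ce,st in blobs(c,(105,150,60),(120,255,255),20): print("side",ce,st,onz(c,*ce,.14).round(3))
def onplane(c,u,v,h):
    d=ray(c,u,v);n=Rr[:,2];t=(n@(o-c["o"])+h)/(n@d);return Rr.T@(c["o"]+t*d-o)
for ce,st in blobs(w,(105,150,60),(120,255,255),100): print("w",ce,st,onplane(w,*ce,.071).round(4))
for ce,st in blobs(c,(105,150,60),(120,255,255),20): print("s",ce,st,onplane(c,*ce,.071).round(4))
```

```text
clock 12.775 pack in rest [ 4.780e-02 -1.000e-04  1.487e-01] rot share [-0.0008  0.003  -0.0016] shift share [1.609e-01 4.000e-04 4.953e-01] F rest [ 0.2 -0.4  0.1] w 0.08567609533086415
[0.64288661 0.01842728 0.24646359]
side [270.8 106.6] [244, 82, 52, 42, 375] [ 0.66  -0.215  0.14 ]
side [231.6 174. ] [228, 171, 8, 7, 50] [0.628 0.019 0.14 ]
side [253.  173.8] [249, 170, 9, 8, 60] [ 0.588 -0.005  0.14 ]
w [493.5  90.8] [464, 50, 48, 77, 2153] [-0.0375  0.1988  0.071 ]
w [256.8  92.7] [213, 91, 87, 9, 279] [-0.0364 -0.0001  0.071 ]
w [257.2 162.5] [245, 149, 26, 27, 537] [0.0237 0.0002 0.071 ]
w [257.3 213.9] [246, 202, 24, 25, 476] [0.0749 0.0002 0.071 ]
w [407.  214.9] [348, 209, 119, 14, 390] [0.0763 0.1461 0.071 ]
s [270.8 106.6] [244, 82, 52, 42, 375] [0.0544 0.2236 0.071 ]
s [231.6 174. ] [228, 171, 8, 7, 50] [ 0.028 -0.002  0.071]
s [253.  173.8] [249, 170, 9, 8, 60] [ 0.0794 -0.0015  0.071 ]
```

View pics/s5.png

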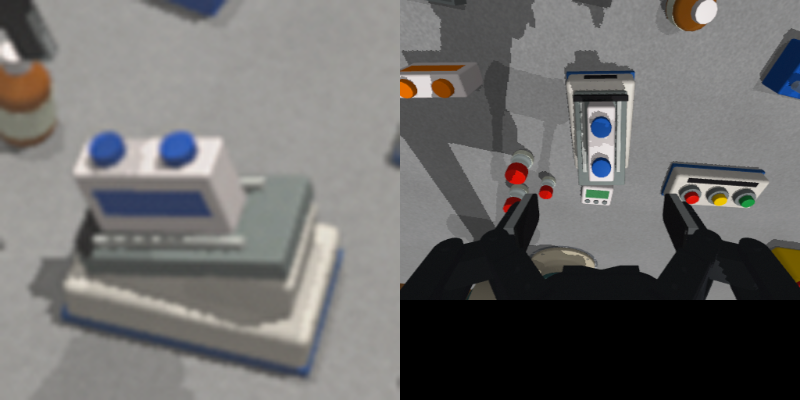

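The side crop shows the pack flat between the rails against the stop. The wrist view agrees, with the caps in line at rest x ≈ 0.024 and 0.075, so the middle is ≈ 0.049. The buttons run red, yellow, green from left to right at (692,196), (720,199), (747,201). Next I'll locate green by rays across views.

```bash
cat > btn.py <<'E'
from h import *
import pickle
cs=pickle.load(open("c0.pkl","rb")); w=shot("wrist")
rng=dict(green=((50,110,50),(88,255,255)),yellow=((18,170,100),(32,255,255)),red=((0,190,90),(6,255,255)))
ap=dict(green=(.475,-.341,.05),yellow=(.467,-.284,.05),red=(.459,-.225,.05))
for k in rng:
    L=[]
    for c in(cs["scene"],cs["side"],w):
        pu=np.array(proj(c,ap[k])); b=[x for x in blobs(c,*rng[k],20) if np.hypot(*(x[0]-pu))<15]
        if b:
            x=min(b,key=lambda x:np.hypot(*(x[0]-pu))); L.append((c,x[0])); 
    M=0;v=0
    for c,u in L:
        d=ray(c,*u);d/=np.linalg.norm(d);Q=np.eye(3)-np.outer(d,d);M=M+Q;v=v+Q@c["o"]
    P=np.linalg.solve(M,v); print(k,len(L),"tri",P.round(4),[onz(c,*u,P[2]).round(4)[:2].tolist() for c,u in L])
s=status.get_state();print(s["clock"],s["position"],s["qpos"].round(2))
E
python3 btn.py
```

```text
green 3 tri [ 0.4749 -0.3381  0.053 ] [[0.476, -0.3353], [0.4756, -0.3403], [0.475, -0.338]]
yellow 3 tri [ 0.4672 -0.2795  0.0521] [[0.469, -0.2761], [0.4679, -0.2811], [0.4663, -0.2806]]
red 3 tri [ 0.4597 -0.2191  0.0536] [[0.4615, -0.2152], [0.4606, -0.2219], [0.4593, -0.2194]]
12.825 [0.6429425  0.01839138 0.24651148] [-0.03  0.56  1.05 -0.08  1.84  1.3 ]
```

apply_moves --xyz '[[0,0,0],[0,0,0],[0,0,0],[0,0,0]]' --rot '[[0,0.15,0],[0,0.15,0],[0,0,0],[0,0,0]]' --hand '[-1,-1,-1,-1]'

```text
clock: 13.32
position: [0.6445, 0.0183, 0.2479]
ee_rot: [0.0, 0.993, 0.114, -0.001]
contact_force: [-0.2, -1.1, -0.7]
width: 0.0121
gripper_force: 0.0
```

```bash
cat > tgt.py <<'E'
from h import *
import sys
s=status.get_state();Rt=q2R(s["ee_rot"]);P=np.array(s["position"]);t=np.array([float(x) for x in sys.argv[1:4]])
print(s["clock"],P.round(4),"shift",(Rt.T@(t-P)/.3).round(4),"toolz",Rt[:,2].round(4),"F",np.round(s["contact_force"],1),s["width"])
# rotvec to exact vertical, share
a=np.cross(Rt[:,2],[0,0,-1]);print("rot",(Rt.T@np.degrees(a)/60).round(4))
E
python3 tgt.py .475 -.338 .15
```

```text
13.325 [0.6445 0.0183 0.2479] shift [-0.8189  1.0287  0.328 ] toolz [-0.001 -0.001 -1.   ] F [-0.2 -1.1 -0.7] 0.012083851738485824
rot [ 0.0007  0.0011 -0.    ]
```

apply_moves --xyz '[[-0.1,0.128,0],[-0.103,0.129,0],[-0.103,0.129,0],[-0.103,0.129,0],[-0.103,0.129,0],[-0.103,0.129,0],[-0.103,0.129,0],[-0.101,0.127,0]]' --rot '[[0,0,0],[0,0,0],[0,0,0],[0,0,0],[0,0,0],[0,0,0],[0,0,0],[0,0,0]]' --hand '[-1,-1,-1,-1,-1,-1,-1,-1]'

```text
clock: 14.32
position: [0.4753, -0.3405, 0.2475]
ee_rot: [-0.0, 0.993, 0.114, -0.001]
contact_force: [1.4, -0.1, -0.4]
width: 0.0002
gripper_force: 0.0
```

apply_moves --xyz '[[0,0,0.1],[0,0,0.12],[0,0,0.1],[0,0,0],[0,0,0]]' --rot '[[0,0,0],[0,0,0],[0,0,0],[0,0,0],[0,0,0]]' --hand '[-1,-1,-1,-1,-1]'

```text
clock: 14.95
position: [0.4759, -0.3391, 0.1526]
ee_rot: [0.001, 0.993, 0.114, 0.0]
contact_force: [0.7, -0.6, -0.1]
width: 0.0
gripper_force: 0.0
```

```bash
python3 btn.py; python3 tgt.py .475 -.338 .06
```

```text
green 3 tri [ 0.4752 -0.3376  0.0532] [[0.4763, -0.3349], [0.4755, -0.34], [0.4754, -0.3374]]
yellow 3 tri [ 0.4675 -0.2783  0.0525] [[0.4695, -0.2755], [0.4678, -0.2807], [0.4671, -0.2777]]
red 3 tri [ 0.4599 -0.2188  0.0538] [[0.4617, -0.215], [0.4605, -0.2217], [0.4598, -0.2185]]
15.0 [ 0.47590506 -0.33908759  0.15315195] [-0.74  0.34  1.61 -0.    1.19  0.6 ]
15.0 [ 0.4759 -0.3391  0.1532] shift [-0.0023 -0.005   0.3105] toolz [ 0.0013 -0.0022 -1.    ] F [ 0.1  0.  -0.6] 6.933163262371679e-05
rot [ 0.0023 -0.0007  0.    ]
```

apply_moves --xyz '[[-0.002,-0.005,0.1],[0,0,0.11],[0,0,0.07],[0,0,0.02],[0,0,0],[0,0,0]]' --rot '[[0,0,0],[0,0,0],[0,0,0],[0,0,0],[0,0,0],[0,0,0]]' --hand '[-1,-1,-1,-1,-1,-1]'

```text
clock: 15.75
position: [0.4743, -0.3375, 0.0634]
ee_rot: [0.001, 0.993, 0.114, 0.001]
contact_force: [-0.2, -0.2, 1.0]
width: 0.0001
gripper_force: 0.0
```

```bash
python3 tgt.py .475 -.338 .044
python3 - <<'E'
from h import *
c=shot("side")
for ce,st in blobs(c,(105,150,60),(120,255,255),20):
    if 225<ce[0]<260: print(ce,st)
E
```

```text
15.75 [ 0.4743 -0.3375  0.0634] shift [0.0019 0.0021 0.0645] toolz [ 0.0016 -0.0024 -1.    ] F [-0.2 -0.2  1. ] 9.22784710900051e-05
rot [ 0.0026 -0.001   0.    ]
[231.7 173.8] [228, 170, 8, 8, 54]
[253.1 173.8] [249, 170, 9, 8, 61]
```

The pack has not moved. I press slowly.

apply_moves --xyz '[[0,0,0.012],[0,0,0.012],[0,0,0.01],[0,0,0]]' --rot '[[0,0,0],[0,0,0],[0,0,0],[0,0,0]]' --hand '[-1,-1,-1,-1]'

```text
clock: 16.3
position: [0.4738, -0.3371, 0.052]
ee_rot: [0.001, 0.993, 0.114, 0.0]
contact_force: [0.1, -0.3, 5.0]
width: 0.0
gripper_force: 2.2
```

apply_moves --xyz '[[0,0,0.008],[0,0,0.008],[0,0,0]]' --rot '[[0,0,0],[0,0,0],[0,0,0]]' --hand '[-1,-1,-1]'

```text
clock: 16.68
position: [0.4738, -0.3372, 0.0507]
ee_rot: [0.001, 0.993, 0.114, 0.001]
contact_force: [-5.2, 2.9, 24.9]
width: 0.0001
gripper_force: 12.5
```

At 25 N against a 5 N spring the button is bottomed. I hold briefly, then retract.

apply_moves --xyz '[[0,0,0],[0,0,0],[0,0,-0.02],[0,0,-0.06],[0,0,-0.12],[0,0,-0.12],[0,0,0],[0,0,0]]' --rot '[[0,0,0],[0,0,0],[0,0,0],[0,0,0],[0,0,0],[0,0,0],[0,0,0],[0,0,0]]' --hand '[-1,-1,-1,-1,-1,-1,-1,-1]'

```text
clock: 17.68
position: [0.4725, -0.3359, 0.1418]
ee_rot: [-0.001, 0.993, 0.114, -0.001]
contact_force: [0.4, 0.2, 0.1]
width: 0.0003
gripper_force: 0.0
```

apply_moves --xyz '[[0,0,0],[0,0,0],[0,0,0],[0,0,0]]' --rot '[[0,0,0],[0,0,0],[0,0,0],[0,0,0]]' --hand '[-1,-1,-1,-1]'

```text
clock: 18.18
position: [0.4733, -0.3366, 0.1427]
ee_rot: [0.0, 0.993, 0.114, -0.0]
contact_force: [-0.5, -0.2, 0.6]
width: 0.0003
gripper_force: 0.0
```

```bash
python3 btn.py
python3 - <<'E'
from h import *
c=shot("side")
for ce,st in blobs(c,(105,150,60),(120,255,255),20)+blobs(c,(8,180,150),(16,255,255),50):
    if 170<ce[0]<260: print(ce,st)
E
```

```text
green 3 tri [ 0.4752 -0.3376  0.0532] [[0.4762, -0.3349], [0.4755, -0.34], [0.4754, -0.3374]]
yellow 3 tri [ 0.4675 -0.2783  0.0525] [[0.4695, -0.2755], [0.4678, -0.2807], [0.4671, -0.2777]]
red 3 tri [ 0.4599 -0.2188  0.0538] [[0.4616, -0.215], [0.4605, -0.2217], [0.4598, -0.2185]]
18.225 [ 0.47336177 -0.33664802  0.14277614] [-0.74  0.35  1.63 -0.    1.16  0.61]
[231.7 173.8] [228, 170, 8, 8, 54]
[253.1 173.8] [249, 170, 9, 8, 61]
[189. 271.] [184, 267, 11, 9, 82]
[179.1 293.8] [174, 289, 11, 11, 94]
```

The pack, the buttons and the orange pack are all where they should be, so I'm handing in.

```bash
python3 -c "
from rig import job
print(job.sign_off())"
```

```text
the job is handed in; nothing more can be done
None
```

I seated the blue-capped pack flat against the stop and let go, pressed the green button to the bottom (25 N), saw it spring back up, and handed the job in at about 18 s; the sign-off returned no verdict.

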